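# Dock the seedling tray and open the flood valve to full flow

## Robot

A 6-joint arm with a two-finger parallel gripper is mounted at the origin on the work surface. World frame = base frame: x ahead of the robot, y to its left, z up, the work surface at z = 0. Lengths are in mm, angles in degrees, forces in N, time in s.
With the tool pointing down it reaches from about 350 to 850 mm from the base axis. Payload 8.1 kg.
Tool frame: the origin (TCP) lies on the centre line of the jaws, within the pads' length; the fingertips stand 11 mm ahead of it and the grasp point (between the pads) lies 8 mm behind it; z points along the fingers, y is the direction in which the jaws open and shut (so a half turn about z gives the same grasp; the last joint's range is limited). The gripper opens to 93 mm and grips with 3 to 60 N. Pads are 15 mm wide; open, the fingers measure 128 mm over their backs; the gripper's body (75 mm by 188 mm) begins 65 mm behind the grasp point.
Start: joints at [-70.21, 7.471, 85.268, -0, 87.261, -4.893], TCP at [250.578, -545.175, 229.635] pointing down, gripper open.
Joint ranges: [-169.43, 169.43], [-51.17, 129.36], [1.28, 143.12], [-76.62, 256.62], [0, 156.53], [-152.29, 152.29]. Speed limits (degrees/s): [136.94, 136.94, 159.86, 180, 180, 180].

## Interface

Orientations are given as a 3x3 rotation matrix whose columns are the frame's x, y, z axes.
In Python, from station import observe, read_camera, job_done gives the robot as it stands. The module is installed in compiled form; this text tells all that it offers.
- The arm moves only by the shell command python3 -m handwheel 'ROWS'. ROWS is JSON, a list of rows, each a list of 5 numbers: the opening, from -1 (shut) to 1 (fully open), then the shift along the tool's x, y, z in mm, then the turn about the tool's z in degrees. In form: [[gripper, x, y, z, roll], ...]. A call has 1 to 20 rows; each row shifts and turns the pose as measured when the row begins, along the tool's axes as they then stand; what a row does not reach is not made up. A row lasts 1/12 s, in which the tool goes at most 41.7 mm and 7.16 degrees, less where a joint would pass 70% of its speed; a pose out of reach is approached as far as the arm can. A call is refused whole if a number of a shift passes 41.7 or a number of a turn 7.16, either way. A call with a gripper value outside its range is refused whole. The fingers move at their own pace and stop on an object; the grip force is fixed at half the most. Time passes only in rows, so rows that do not move let the fingers close. It gives the time, the measured TCP pose, the force and the opening at its end, in the units of the state.
- observe(): the state, without advancing time (a new reading comes with each control period).
- read_camera(name): name is "scene" or "top" or "wrist"; returns a dict with "pixels" (384x512x3 uint8, blue, green, red), "z_map" (384x512 float32, mm along the optical axis (not along the pixel's ray), 0 where there is no reading), "K" (3x3 intrinsics, pixels), "cam_to_world" (4x4, takes a point from camera to world coordinates). Camera axes: x right, y up, looking along -z (the intrinsics and any distortion apply to the point x, -y, -z); pixel columns grow to the right and rows downward; lengths in mm; the calibration is good to about 2 mm. A picture is of the moment at which its call begins.
- job_done(): hands the job in, once; it reports no verdict.
The state is a dict: "time_s": time; "q": joint angles; "qvel": joint speeds; "joint_torque": joint torques, N m; "ee_pos": TCP position; "ee_rot": TCP orientation; "contact_force": force on the tool from outside, world axes, zero at the start; "torque": the same for the moment, N m; "width": finger opening in mm.
Only numpy, scipy, OpenCV 4.12 (cv2) and the standard library are available. Lean on these libraries where they do the work, as an engineer would, in place of code of your own. Each camera call takes 0.05 s, during which the arm holds its last target.

## Task

Push the seedling tray along its channel until it is fully home against the yellow stop, and only then push the green-handled valve lever past its first notch (trickle) all the way to its second stop (full flow). Nothing needs gripping: do not lift the tray, and leave the white-handled lever shut and the things standing around where they are.

Things in the scene. Friction and masses are not known exactly. Their poses are not given: they have to be found in the camera images.
- tray: black seedling tray, 120 mm (its x) by 160 mm (its y), walls 45 mm tall, with 12 pink plugs and sprouts up to about 75 mm above its underside; loose, about 0.6 kg, slides in the dock's channel with 3 mm play at each side. Origin at the centre of its underside; axes parallel to the dock's
- tray_push (a point): middle of the outside of the tray's end wall that faces away from the stop, 25 mm above the tray's underside: the place to push, towards the tray's +y. It is 160 mm from the tray's leading end
- dock: fixed channel: grey plate 170 x 320 mm, 12 mm thick, an aluminium rail 24 mm tall along each long side (126 mm apart inside), open at its -y end, yellow stop across its +y end. Origin at the centre of its underside, on the table; the tray slides along +y (roughly the robot's left), starts 50 to 110 mm short, and is home with its origin at y = 65 mm in this frame
- dock_stop (a point): middle of the face of the yellow stop (45 mm tall) that the tray's leading end must touch, 34.5 mm above the table. A white spout beside the stop, up to 165 mm above the table, reaches over this end of the channel
- flood_valve: fixed valve with the green-handled lever; origin under the middle of its housing, on the table; +x = the way the lever opens (within 0.35 rad of straight away from the robot), y = along the hinge, which lies 45 mm up. Grey housing 110 x 66 mm with a slotted grey drum (top 89 mm up), steel foot 130 x 90 mm, white pipe elbow out to 96 mm on its +x side. The two valves may swap places
- flood_lever (a joint): green lever's angle in rad: 0 shut (leans 0.35 towards its valve's -x), 0.35 first notch, trickle (upright), 0.70 second stop, full flow (leans 0.35 to +x; hard stop). A sprung ball holds it at all three: it takes 8 to 14 N at the handle to leave shut and about 6 N to leave the notch (ridges near 0.14 and 0.56). Past the second ridge it drops to the stop by itself; friction is slight
- flood_handle (a point): middle of the lever's green cross-handle: a round bar 50 mm long (along the valve's y), 20 mm thick, on an 11 mm steel rod, 100 mm from the hinge axis; 139 mm above the table when shut or at full flow, 145 mm when upright. It travels 69 mm in all
- rinse_valve: the other valve, the same but with a white handle, to be left shut; origin, axes and sizes as for the flood valve
- rinse_lever (a joint): white lever's angle, as for the green lever; starts shut and is to stay at 0
- rinse_handle (a point): middle of the lever's white cross-handle: a round bar 50 mm long (along the valve's y), 20 mm thick, on an 11 mm steel rod, 100 mm from the hinge axis; 139 mm above the table when shut or at full flow, 145 mm when upright. It travels 69 mm in all
- nutrient_bottle: white bottle with green cap, 64 mm across, 170 mm tall; loose bystander. Origin at the centre of its underside
- seed_jar: amber jar with white lid, 56 mm across, 75 mm tall; loose bystander. Origin at the centre of its underside
- measuring_cup: clear open cup, 72 mm across, 85 mm tall; loose bystander. Origin at the centre of its underside
- loose_plug: single pink grow plug with a sprout, 25 mm across, 30 mm tall without the sprout; loose bystander. Origin at the centre of its underside
- plug_pot: small black open pot, 64 mm across, 60 mm tall; loose bystander. Origin at the centre of its underside
- brush: blue-handled brush lying down; loose bystander. Origin at about its middle, on its underside, handle to its -x
- label_block: yellow box of plant labels, 60 x 40 x 30 mm; loose bystander. Origin at the centre of its underside
Things that resemble listed ones, but are neither listed nor needed, are in the scene too. What is shaped like the tray but orange or purple is not meant.

How it is judged (in metres and radians):
On the way, in this order (a step that is already met when the one before it is completed fails the run):
1. the tray is home against the stop while the green lever is still shut (y of tray in the frame of dock above 0.06 m and value of joint flood_lever below 0.15 rad), for 0.2 s.
2. the green lever stands at its second stop (value of joint flood_lever above 0.64 rad), for 0.2 s.
At the end, for the whole second after the job is handed in: The tray lies flat and at rest in the channel within 5 mm of the stop, the green lever is at its second stop (joint above 0.64 rad of 0.70), and the white lever is still shut (below 0.12 rad) (y of tray in the frame of dock above 0.06 m and value of joint flood_lever above 0.64 rad and value of joint rinse_lever below 0.12 rad and height (world z) of tray below 0.02 m and angle between tray's own z axis and vertical below 0.05 rad and linear speed of tray below 0.01 m/s); the robot touches nothing.
It fails at once if the green lever is opened (more than 0.2 rad) while the tray is not home (more than 5 mm from the stop) (value of joint flood_lever above 0.2 rad and not (y of tray in the frame of dock above 0.06 m)).
It fails at once if the white lever is moved more than 0.2 rad (value of joint rinse_lever above 0.2 rad).
It fails at once if the tray is lifted more than 12 mm off the channel's plate or tipped by more than 0.15 rad (height (world z) of tray above 0.024 m or angle between tray's own z axis and vertical above 0.15 rad).
It fails at once if a bystander is shifted or lifted by more than 20 mm (distance of any of nutrient_bottle, seed_jar, measuring_cup, loose_plug, plug_pot, brush, label_block from where it was at the start of the episode above 0.02 m).
It also fails if it takes over 51 s, if anything falls off the work surface, if the arm or the gripper's body presses on something with over 40 N, if the wrist force passes 120 N, or if a joint passes its speed limit or range.

## Working session

There is one attempt and no reset: what is moved stays moved. The work goes in short steps, Python scripts to look and compute and a shell command to move; the robot and the scene stay as the last step left them, time stands still between calls to the robot, and variables do not carry over. Pictures are saved under pics/ and viewed, and the job is handed in when it is done.

```bash
mkdir -p pics; cat > h.py <<'E'
import numpy as np, cv2
from station import observe, read_camera, job_done
def world(c,u,v,z=None):
    """pixel arrays -> world; by depth map, or on plane z"""
    K=c["K"];T=c["cam_to_world"]
    u=np.asarray(u,float);v=np.asarray(v,float)
    d=np.stack([(u-K[0,2])/K[0,0],-(v-K[1,2])/K[1,1],-np.ones_like(u)],-1)
    dw=d@T[:3,:3].T;o=T[:3,3]
    if z is None: s=c["z_map"][v.astype(int),u.astype(int)]
    else: s=(z-o[2])/dw[...,2]
    return o+dw*s[...,None]
def state():
    s=observe();print({k:np.round(s[k],2).tolist() for k in("time_s","q","ee_pos","ee_rot","contact_force","width")})
E
python3 - <<'E'
from h import *
state()
for n in("scene","top","wrist"):
    c=read_camera(n);cv2.imwrite(f"pics/{n}0.png",c["pixels"]);np.savez(f"{n}0.npz",**c);print(n,c["cam_to_world"].round(2).tolist(),c["K"].round(1).tolist(),[k for k in c])
E
```

```text
{'time_s': 0.0, 'q': [-70.21, 7.51, 85.33, 0.0, 87.26, -4.89], 'ee_pos': [250.39, -544.66, 228.6], 'ee_rot': [[0.91, 0.42, -0.0], [0.42, -0.91, 0.0], [0.0, -0.0, -1.0]], 'contact_force': [-0.49, 0.6, -1.16], 'width': 92.82}
scene [[-0.21, -0.82, 0.53, 1040.04], [0.98, -0.19, 0.1, 134.43], [0.01, 0.54, 0.84, 908.12], [0.0, 0.0, 0.0, 1.0]] [[356.1, 0.0, 257.5], [0.0, 356.1, 189.5], [0.0, 0.0, 1.0]] ['pixels', 'z_map', 'K', 'cam_to_world']
top [[0.01, 0.99, -0.16, 347.65], [-1.0, 0.01, -0.02, 16.05], [-0.01, 0.16, 0.99, 1227.89], [0.0, 0.0, 0.0, 1.0]] [[363.2, 0.0, 258.1], [0.0, 363.2, 191.6], [0.0, 0.0, 1.0]] ['pixels', 'z_map', 'K', 'cam_to_world']
wrist [[0.42, 0.88, 0.23, 313.69], [-0.91, 0.41, 0.1, -516.36], [-0.0, -0.25, 0.97, 383.58], [0.0, 0.0, 0.0, 1.0]] [[279.1, 0.0, 262.1], [0.0, 279.1, 198.0], [0.0, 0.0, 1.0]] ['pixels', 'z_map', 'K', 'cam_to_world']
```

View pics/scene0.png

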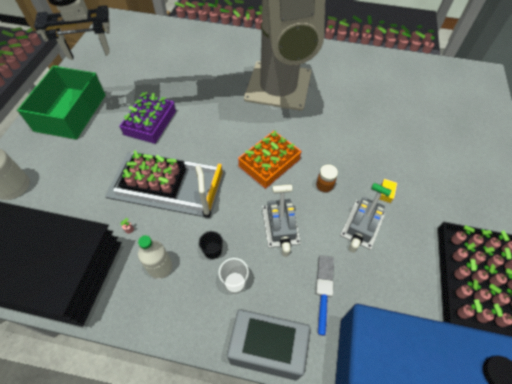

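View pics/top0.png

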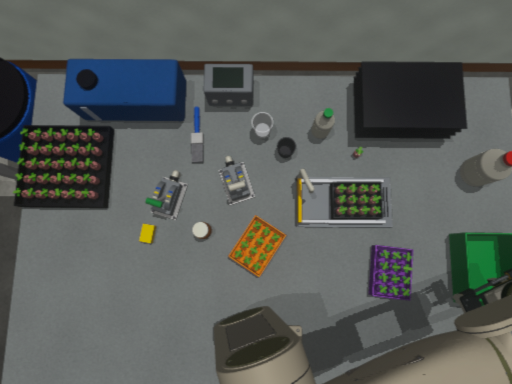

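View pics/wrist0.png

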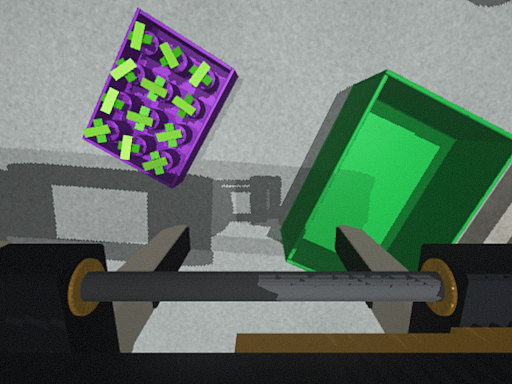

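```bash
python3 - <<'E'
from h import *
t=dict(np.load("top0.npz"));s=dict(np.load("scene0.npz"))
a=cv2.resize(t["pixels"][150:250,130:400],None,fx=2.9,fy=2.9,interpolation=cv2.INTER_CUBIC)
b=cv2.resize(s["pixels"][130:260,100:410],None,fx=2.55,fy=2.55,interpolation=cv2.INTER_CUBIC)
cv2.imwrite("pics/crops_t.png",a);cv2.imwrite("pics/crops_s.png",b)
def blobs(c,lo,hi,name,roi):
    h=cv2.cvtColor(c["pixels"],cv2.COLOR_BGR2HSV);m=cv2.inRange(h,lo,hi)
    r=np.zeros_like(m);r[roi[1]:roi[3],roi[0]:roi[2]]=1;m*=r
    n,l,st,ce=cv2.connectedComponentsWithStats(m)
    for i in range(1,n):
        if st[i,4]>=25:
            v,u=np.where(l==i);p=world(c,u,v);print(name,ce[i].round(1),st[i].tolist(),np.median(p,0).round(1),p.min(0).round(),p.max(0).round(), 'z95',np.percentile(p[:,2],90).round())
blobs(t,(45,120,50),(85,255,255),"green top",(130,150,290,260))
blobs(s,(45,120,50),(85,255,255),"green scene",(330,170,410,260))
blobs(t,(18,150,90),(32,255,255),"yel top",(130,150,400,260))
blobs(s,(18,150,90),(32,255,255),"yel scene",(100,130,410,260))
E
```

```text
green top [153.5 202.1] [146, 198, 16, 9, 89] [483.  347.8 147.1] [471. 326. 142.] [496. 374. 152.] z95 149.0
green scene [380.8 189. ] [372, 184, 19, 12, 114] [488.4 348.5 147.1] [477. 326. 137.] [498. 371. 153.] z95 150.0
yel top [299.4 200.9] [298, 179, 4, 44, 161] [500.8 -97.7  55.9] [ 348. -104.   34.] [ 577.   16. 1228.] z95 59.0
yel top [146.9 233.1] [139, 224, 16, 19, 236] [394.4 400.3  29.6] [348.  16.  -1.] [ 424.  433. 1228.] z95 33.0
yel top [250.8 234. ] [247, 230, 9, 9, 25] [394.5  58.5  48.7] [382.  43.   2.] [411.  72.  74.] z95 72.0
yel top [253.5 249.7] [249, 246, 9, 9, 27] [344.7  46.6  50.5] [331.  36.   2.] [358.  64.  74.] z95 71.0
yel scene [271.3 150.2] [254, 137, 33, 27, 163] [342.1  39.1  44.4] [280. -16.   2.] [1040.  134.  908.] z95 69.0
yel scene [257.6 158.9] [253, 155, 10, 8, 30] [383.7   4.6  38.3] [349. -11.   3.] [412.  21.  70.] z95 67.0
yel scene [266.  165.9] [261, 163, 11, 8, 32] [405.9  35.4  44.3] [368.  19.   2.] [430.  51.  74.] z95 71.0
yel scene [214.  185.3] [207, 164, 15, 44, 256] [511.8 -94.1  55.4] [ 439. -105.   20.] [1040.  134.  908.] z95 59.0
yel scene [388.5 190. ] [380, 180, 16, 22, 191] [395.4 406.1  29.9] [366. 134.   7.] [1040.  424.  908.] z95 32.0
```

View pics/crops_t.png

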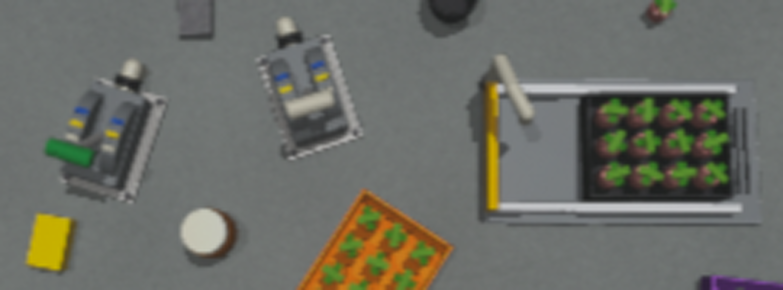

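View pics/crops_s.png

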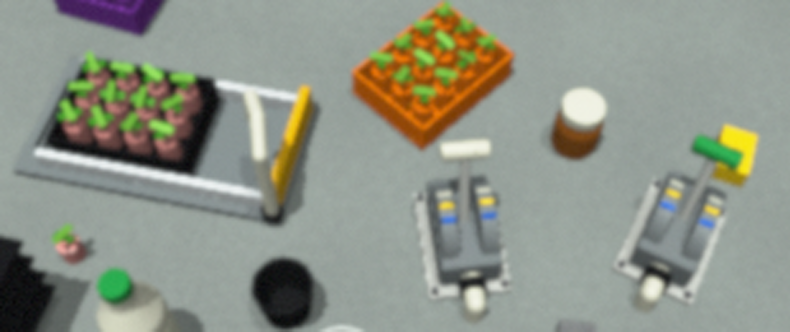

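```bash
python3 - <<'E'
from h import *
for nm,rois in (("top",dict(dock=(290,170,395,235),gv=(140,165,195,215),wv=(215,150,260,205))),("scene",dict(dock=(100,140,235,220),gv=(335,180,400,255),wv=(260,180,305,255)))):
    c=dict(np.load(nm+"0.npz"))
    for k,(a,b,e,f) in rois.items():
        v,u=np.mgrid[b:f,a:e];p=world(c,u,v).reshape(-1,3);hsv=cv2.cvtColor(c["pixels"],cv2.COLOR_BGR2HSV)[b:f,a:e].reshape(-1,3)
        ok=(c["z_map"][b:f,a:e].ravel()>0);p=p[ok];hsv=hsv[ok]
        if k=="dock":
            w=p[(hsv[:,2]<60)&(p[:,2]>45)&(p[:,2]<62)]   # black tray rim
            pr=lambda n,q:print(nm,n,len(q),np.percentile(q,[2,50,98],axis=0).round(1).tolist(),cv2.minAreaRect(q[:,:2].astype(np.float32)))
            pr("rim",w)
            y=p[(hsv[:,0]>18)&(hsv[:,0]<32)&(hsv[:,1]>150)&(p[:,2]>45)];pr("stop",y)
            r=p[(hsv[:,1]<50)&(hsv[:,2]>140)&(p[:,2]>28)&(p[:,2]<42)];pr("rail",r)
            pl=p[(p[:,2]>7)&(p[:,2]<42)];pr("plate+",pl)
            s=p[(p[:,2]>90)];pr("spout",s)
        else:
            for n,m in(("hand",(p[:,2]>125)&(p[:,2]<160)),("drum",(p[:,2]>60)&(p[:,2]<93)),("foot",(p[:,2]>4)&(p[:,2]<93))):
                q=p[m]; print(nm,k,n,len(q),q.mean(0).round(1),cv2.minAreaRect(q[:,:2].astype(np.float32)))
    h=cv2.cvtColor(c["pixels"],cv2.COLOR_BGR2HSV)
c=dict(np.load("top0.npz"))
for n,(u,v) in dict(bottle=(327,113),jar=(201,230),pot=(286,147),cup=(262,128),lab=(147,233),plug=(358,152),orange=(257,246),purple=(391,272)).items(): print(n,world(c,u,v).round())
E
```

```text
top rim 188 [[451.0, -364.0, 45.4], [467.3, -253.8, 54.5], [567.0, -205.9, 59.9]] ((509.6417236328125, -285.63238525390625), (116.04298400878906, 159.21075439453125), 0.8267135620117188)
top stop 155 [[441.9, -104.2, 47.1], [504.2, -97.7, 55.9], [573.6, -94.2, 61.0]] ((506.5920104980469, -98.97322845458984), (10.481599807739258, 140.37722778320312), 89.746826171875)
top rail 426 [[437.8, -375.7, 31.1], [446.2, -241.4, 36.1], [583.7, -114.3, 40.1]] ((511.0880126953125, -245.09288024902344), (144.69943237304688, 269.5375671386719), 0.682811975479126)
top plate+ 3322 [[428.7, -406.6, 8.2], [501.8, -227.7, 14.0], [593.1, -94.7, 39.7]] ((502.065673828125, -248.6564483642578), (326.61077880859375, 189.06195068359375), 89.97615814208984)
top spout 145 [[522.2, -133.2, 96.1], [552.8, -111.5, 154.9], [587.5, -93.8, 163.8]] ((530.6564331054688, -211.24586486816406), (254.84498596191406, 72.55470275878906), 78.44441223144531)
top gv hand 110 [482.7 347.5 146.2] ((483.5405578613281, 349.40008544921875), (51.416778564453125, 19.26604652404785), 73.65364837646484)
top gv drum 330 [517.5 333.7  79.
[... 1911 characters left out ...]
.82415771484375, 355.2315673828125), (248.7172088623047, 196.46742248535156), 9.5140962600708)
scene wv hand 160 [542.8 101.  144.9] ((540.8643188476562, 100.68054962158203), (19.717975616455078, 48.24794006347656), 18.88632583618164)
scene wv drum 469 [579.2 114.1  79.9] ((573.30908203125, 112.77851867675781), (79.27085876464844, 60.13056182861328), 19.502222061157227)
scene wv foot 1599 [585.7 110.8  46.5] ((542.3733520507812, 112.44514465332031), (246.60763549804688, 135.00717163085938), 10.3829345703125)
bottle [ 760. -172.  171.]
jar [405. 215.  76.]
pot [700. -58.   2.]
cup [767.  26.   6.]
lab [395. 401.  28.]
plug [ 673. -296.   44.]
orange [358.  38.   5.]
purple [ 280. -403.    3.]
```

```bash
python3 -m handwheel '[[-1,35,-2,0,-6],[-1,35,2,0,0],[-1,35,2,0,0],[-1,35,2,0,0]]'
```

```text
time_s: 0.48
ee_pos: [371.4, -481.4, 226.8]
ee_rot: [[0.863, 0.505, -0.004], [0.505, -0.863, 0.002], [-0.002, -0.004, -1.0]]
contact_force: [-0.3, 0.5, 0.0]
width: 70.9
```

```bash
python3 -m handwheel '[[-1,38,1,0,0],[-1,38,1,0,0],[-1,38,1,0,0],[-1,38,1,0,0],[-1,0,0,0,-7],[-1,0,0,0,-7],[-1,0,0,0,-7],[-1,0,0,0,-7],[-1,0,0,0,-7],[-1,0,0,0,-7],[-1,0,0,0,-7],[-1,0,0,0,-7],[-1,0,0,0,-5]]'
```

```text
time_s: 1.57
ee_pos: [517.2, -393.6, 218.8]
ee_rot: [[-0.05, 0.999, -0.01], [0.999, 0.05, 0.011], [0.012, -0.01, -1.0]]
contact_force: [-1.2, 0.4, 0.3]
width: 0.3
```

```bash
python3 -m handwheel '[[-1,-12,-4,30,2.5],[-1,0,0,30,0],[-1,0,0,30,0],[-1,0,0,30,0],[-1,0,0,10,0],[-1,0,0,0,0]]'; python3 - <<'E'
from h import *
c=read_camera("scene");cv2.imwrite("pics/s1.png",cv2.resize(c["pixels"][60:260,40:300],None,fx=3,fy=3))
E
```

```text
time_s: 2.07
ee_pos: [513.3, -405.6, 85.7]
ee_rot: [[-0.013, 1.0, -0.007], [1.0, 0.013, 0.009], [0.009, -0.007, -1.0]]
contact_force: [1.1, -0.2, 0.4]
width: 0.7
```

View pics/s1.png

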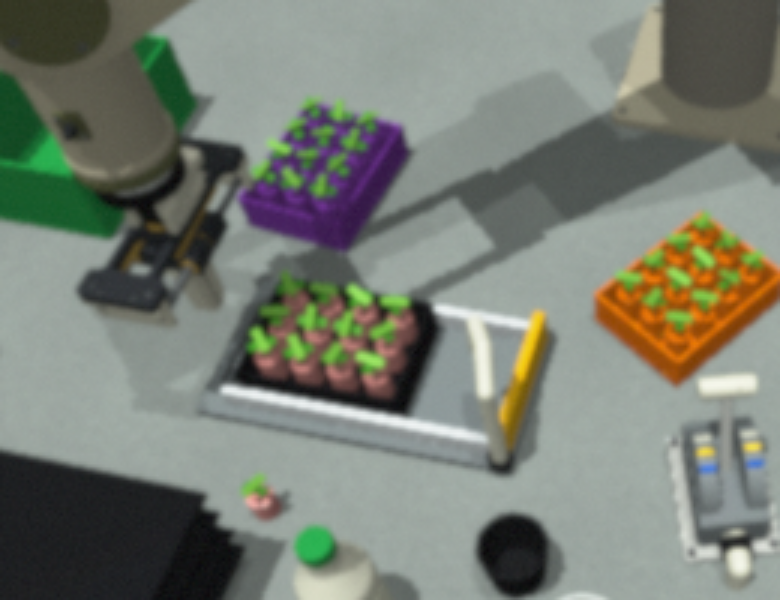

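The picture shows the closed fingers (crop ~205,290) over the open end of the channel, just behind the black tray (~330,340). The tray is the one between the aluminium rails; the purple (~325,165) and orange (~690,290) ones are decoys. I'll lower the fingers.

```bash
python3 -m handwheel '[[-1,0,0,20,0],[-1,0,0,20,0],[-1,0,0,10,0],[-1,0,0,0,0],[-1,8,0,0,0],[-1,8,0,0,0],[-1,8,0,0,0]]'
```

```text
time_s: 2.7
ee_pos: [518.9, -386.2, 49.0]
ee_rot: [[-0.011, 1.0, 0.005], [1.0, 0.011, -0.003], [-0.003, 0.005, -1.0]]
contact_force: [-0.1, 0.5, 0.1]
width: 0.7
```

```bash
python3 -m handwheel '[[-1,0,-6,14,0],[-1,0,0,3,0],[-1,0,0,0,0]]';python3 -m handwheel '[[-1,5,0,0,0],[-1,5,0,0,0],[-1,5,0,0,0]]'
```

```text
time_s: 2.95
ee_pos: [516.1, -384.2, 36.9]
ee_rot: [[-0.014, 1.0, 0.01], [1.0, 0.014, -0.006], [-0.006, 0.01, -1.0]]
contact_force: [-0.6, 0.1, 0.1]
width: 0.7
time_s: 3.2
ee_pos: [517.0, -369.4, 39.3]
ee_rot: [[-0.013, 1.0, 0.013], [1.0, 0.014, -0.009], [-0.009, 0.012, -1.0]]
contact_force: [0.4, -3.7, -2.2]
width: 0.6
```

```bash
python3 -m handwheel '[[-1,5,-1,1.5,0],[-1,5,-1,1.5,0],[-1,5,0,1,0],[-1,5,0,1,0],[-1,5,0,1,0]]';python3 -m handwheel '[[-1,5,0,0.5,0],[-1,5,0,0.5,0],[-1,5,0,0.5,0],[-1,5,0,0.5,0],[-1,5,0,0.5,0],[-1,5,0,0.5,0]]'
```

```text
time_s: 3.62
ee_pos: [518.2, -348.8, 39.4]
ee_rot: [[-0.013, 1.0, 0.021], [1.0, 0.013, -0.023], [-0.023, 0.021, -1.0]]
contact_force: [-4.4, -7.1, 4.7]
width: 0.3
time_s: 4.12
ee_pos: [518.0, -322.3, 39.5]
ee_rot: [[-0.011, 1.0, 0.024], [0.999, 0.012, -0.034], [-0.034, 0.023, -0.999]]
contact_force: [-0.9, -6.1, 1.9]
width: 0.4
```

```bash
python3 -m handwheel '[[-1,5,-1,0.5,0],[-1,5,0,0.5,0],[-1,5,0,0.5,0],[-1,5,0,0.5,0],[-1,5,0,0.5,0],[-1,5,0,0.5,0]]'; python3 - <<'E'
from h import *
c=read_camera("scene");cv2.imwrite("pics/s2.png",cv2.resize(c["pixels"][60:260,40:300],None,fx=3,fy=3))
E
```

```text
time_s: 4.62
ee_pos: [517.8, -295.3, 39.6]
ee_rot: [[-0.01, 1.0, 0.028], [0.999, 0.011, -0.044], [-0.045, 0.028, -0.999]]
contact_force: [-2.5, -7.6, 3.3]
width: 0.6
```

View pics/s2.png

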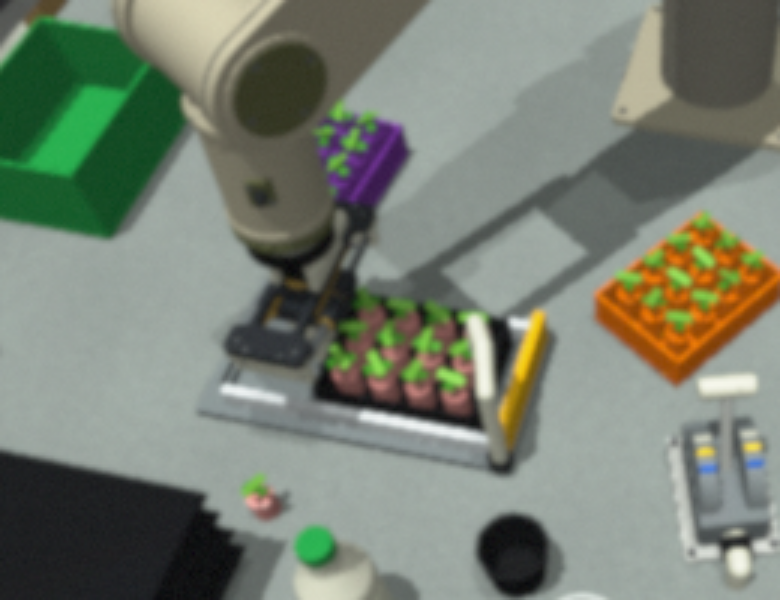

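The tray (crop ~420,360) has slid most of the way, flat, with a gap of about 25 mm left before the yellow stop (~525,370). I'll keep pushing in smaller steps.

```bash
python3 -m handwheel '[[-1,5,0,0.5,0],[-1,5,0,0.5,0],[-1,4,0,0.5,0],[-1,4,0,0.5,0]]';python3 -m handwheel '[[-1,3,0,0.3,0],[-1,3,0,0.3,0],[-1,3,0,0.3,0]]';python3 -m handwheel '[[-1,3,0,0,0],[-1,3,0,0,0]]'
```

```text
time_s: 5.0
ee_pos: [517.9, -279.6, 39.6]
ee_rot: [[-0.009, 1.0, 0.03], [0.999, 0.011, -0.052], [-0.052, 0.029, -0.998]]
contact_force: [-2.3, -7.3, 3.8]
width: 0.6
time_s: 5.25
ee_pos: [517.9, -275.2, 40.2]
ee_rot: [[-0.009, 0.999, 0.032], [0.998, 0.011, -0.062], [-0.062, 0.031, -0.998]]
contact_force: [-2.5, -24.7, -3.9]
width: 0.6
time_s: 5.42
ee_pos: [517.9, -275.5, 41.3]
ee_rot: [[-0.008, 0.999, 0.034], [0.997, 0.01, -0.074], [-0.074, 0.033, -0.997]]
contact_force: [-0.2, -17.5, -3.2]
width: 0.4
```

```bash
python3 -m handwheel '[[-1,-3,0,0,0],[-1,-6,0,0,0],[-1,-8,0,0,0],[-1,-8,0,0,0],[-1,0,0,-20,0],[-1,0,0,-30,0],[-1,0,0,-30,0],[-1,0,0,-30,0],[-1,0,0,-30,0]]'; python3 - <<'E'
from h import *
for nm in("top","scene"):
    c=read_camera(nm);np.savez(nm+"3.npz",**c);
    roi=(290,170,395,235) if nm=="top" else (100,140,235,220)
    a,b,e,f=roi;cv2.imwrite(f"pics/{nm}3.png",cv2.resize(c["pixels"][b:f,a:e],None,fx=5,fy=5,interpolation=cv2.INTER_CUBIC))
    v,u=np.mgrid[b:f,a:e];p=world(c,u,v).reshape(-1,3);hsv=cv2.cvtColor(c["pixels"],cv2.COLOR_BGR2HSV)[b:f,a:e].reshape(-1,3)
    w=p[(hsv[:,2]<60)&(p[:,2]>45)&(p[:,2]<62)&(abs(p[:,1]+184)<110)&(abs(p[:,0]-512)<75)]
    print(nm,np.percentile(w,[1,99],axis=0).round(1).tolist(),cv2.minAreaRect(w[:,:2].astype(np.float32)))
E
```

```text
time_s: 6.17
ee_pos: [506.5, -287.4, 175.1]
ee_rot: [[-0.009, 1.0, 0.015], [0.998, 0.009, -0.056], [-0.056, 0.014, -0.998]]
contact_force: [-0.0, -0.8, -0.6]
width: 0.7
top [[452.6, -266.1, 45.7], [570.0, -107.1, 60.4]] ((511.30352783203125, -186.7662811279297), (116.80277252197266, 159.3377227783203), 0.6104694604873657)
scene [[455.7, -262.2, 45.2], [574.8, -108.3, 59.4]] ((515.0028686523438, -185.13092041015625), (119.65684509277344, 155.1405792236328), 0.14571066200733185)
```

View pics/top3.png

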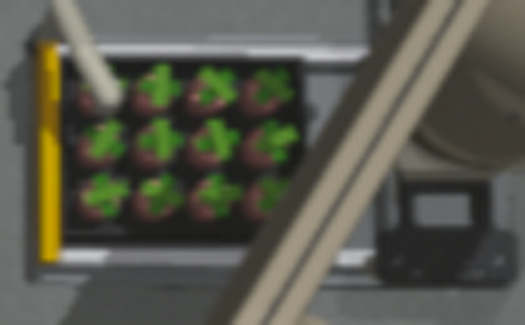

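View pics/scene3.png

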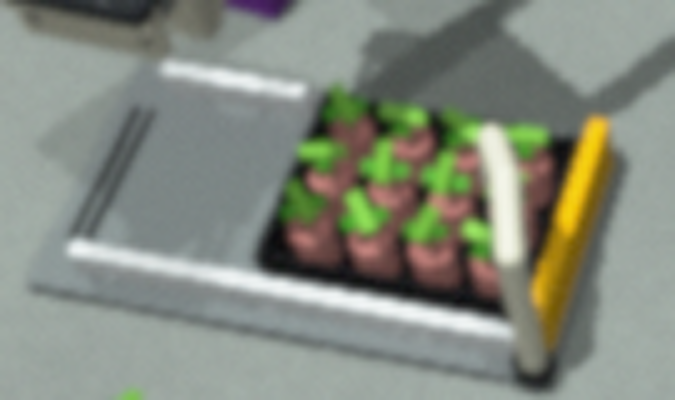

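Both views show the tray's front edge touching the yellow stop along its width (top crop column ~60, scene crop ~570,250), lying flat. The push force also rose to 25 N and the tool stalled there. Next I'll go over to the green lever, above the spout and well in front of the white lever.

```bash
python3 -m handwheel '[[-1,0,-20,-30,0],[-1,0,-20,-30,0],[-1,20,-20,-10,0],[-1,35,-20,-2,0],[-1,35,0,-2,0],[-1,35,0,-2,0],[-1,35,0,-2,0]]'
```

```text
time_s: 6.85
ee_pos: [422.4, -127.0, 246.8]
ee_rot: [[-0.0, 1.0, 0.02], [0.998, 0.001, -0.058], [-0.058, 0.02, -0.998]]
contact_force: [1.6, 0.2, 0.6]
width: 0.5
```

```bash
python3 -m handwheel '[[-1,36,0,-2,0],[-1,36,0,-2,0],[-1,36,0,-2,0],[-1,36,0,-2,0],[-1,36,0,-2,0],[-1,36,0,-2,0],[-1,36,0,-2,0],[-1,36,0,-2,0]]'
```

```text
time_s: 7.52
ee_pos: [418.8, 174.2, 244.0]
ee_rot: [[0.002, 1.0, 0.017], [0.999, -0.001, -0.054], [-0.054, 0.017, -0.998]]
contact_force: [0.8, -0.8, -0.2]
width: 0.7
```

```bash
python3 -m handwheel '[[-1,36,0,-2,0],[-1,36,0,-2,0],[-1,36,0,-2,0],[-1,36,0,-2,0],[-1,36,0,-2,0],[-1,0,0,0,-7],[-1,0,0,0,-7],[-1,0,0,0,-7],[-1,0,0,0,-7],[-1,0,0,0,-7],[-1,0,0,0,-7],[-1,0,0,0,-7],[-1,0,0,0,-7],[-1,0,0,0,-7],[-1,0,0,0,-5]]'
```

```text
time_s: 8.77
ee_pos: [412.6, 372.3, 229.0]
ee_rot: [[-0.939, 0.345, -0.005], [0.344, 0.937, -0.059], [-0.016, -0.057, -0.998]]
contact_force: [-0.7, -0.5, 0.2]
width: 0.6
```

```bash
python3 -m handwheel '[[-1,0,0,25,-4],[-1,0,0,25,0],[-1,0,0,25,0],[-1,0,0,18,0],[-1,0,0,0,0]]'; python3 - <<'E'
from h import *
for nm,(a,b,e,f) in dict(top=(130,150,290,260),scene=(300,120,460,240)).items():
    c=read_camera(nm);np.savez(nm+"4.npz",**c);cv2.imwrite(f"pics/{nm}4.png",cv2.resize(c["pixels"][b:f,a:e],None,fx=4,fy=4,interpolation=cv2.INTER_CUBIC))
E
```

```text
time_s: 9.18
ee_pos: [413.0, 367.1, 131.5]
ee_rot: [[-0.964, 0.267, -0.006], [0.267, 0.962, -0.057], [-0.009, -0.057, -0.998]]
contact_force: [-0.5, -0.6, -0.9]
width: 0.2
```

View pics/top4.png

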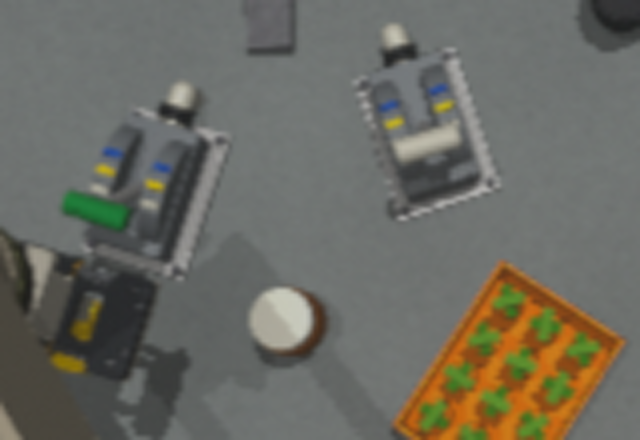

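View pics/scene4.png

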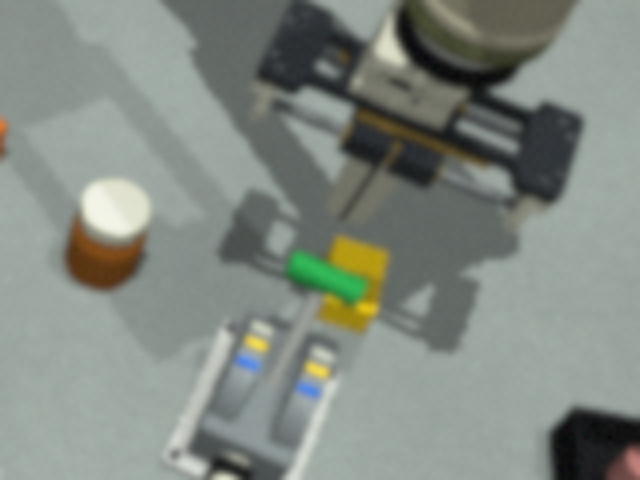

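The scene crop shows the fingertips (~350,200) in line behind the green bar (~328,277), which is on the valve standing by the yellow label box. The other valve's bar is white (top crop ~427,142) and well clear. I'll push along tool -x.

```bash
python3 -m handwheel '[[-1,-12,0,-1,0],[-1,-12,0,0,0],[-1,-12,0,0,0],[-1,-6,0,0,0],[-1,-6,0,0,0],[-1,-6,0,0,0]]';python3 -m handwheel '[[-1,-6,0,0,0],[-1,-6,0,0,0],[-1,-6,0,0,0],[-1,-6,0,0,0]]'
```

```text
time_s: 9.78
ee_pos: [474.6, 355.7, 145.1]
ee_rot: [[-0.964, 0.267, 0.004], [0.267, 0.963, -0.047], [-0.016, -0.044, -0.999]]
contact_force: [-4.8, 2.2, 2.7]
width: 0.3
time_s: 10.12
ee_pos: [500.8, 349.1, 147.2]
ee_rot: [[-0.963, 0.268, 0.004], [0.267, 0.963, -0.045], [-0.016, -0.042, -0.999]]
contact_force: [-2.3, 0.2, 1.7]
width: 0.5
```

```bash
python3 -m handwheel '[[-1,-4,0,5,0],[-1,-4,0,5,0],[-1,-5,0,2,0],[-1,-5,0,1,0]]';python3 -m handwheel '[[-1,-6,0,1,0],[-1,-6,0,1,0],[-1,-5,0,1,0]]'
```

```text
time_s: 10.45
ee_pos: [519.9, 343.6, 133.7]
ee_rot: [[-0.964, 0.268, 0.004], [0.267, 0.963, -0.044], [-0.015, -0.042, -0.999]]
contact_force: [-1.1, 1.0, 1.7]
width: 0.4
time_s: 10.7
ee_pos: [532.7, 339.6, 129.8]
ee_rot: [[-0.964, 0.266, -0.007], [0.266, 0.963, -0.044], [-0.005, -0.044, -0.999]]
contact_force: [-41.3, 6.8, 31.7]
width: 0.6
```

The force jumped just where the second stop should be (TCP x 533 plus half the bar and the finger comes to about 552). I'll back off and look.

```bash
python3 -m handwheel '[[-1,8,0,-2,0],[-1,20,0,0,0],[-1,30,0,0,0],[-1,30,0,-10,0],[-1,30,0,-30,0],[-1,0,0,-30,0],[-1,0,0,-30,0],[-1,0,0,0,0],[-1,0,0,0,0]]'; python3 - <<'E'
from h import *
for nm,(a,b,e,f) in dict(top=(130,150,400,260),scene=(100,120,420,260)).items():
    c=read_camera(nm);np.savez(nm+"5.npz",**c);cv2.imwrite(f"pics/{nm}5.png",cv2.resize(c["pixels"][b:f,a:e],None,fx=2.5,fy=2.5,interpolation=cv2.INTER_CUBIC))
    h=cv2.cvtColor(c["pixels"],cv2.COLOR_BGR2HSV);m=cv2.inRange(h,(45,120,50),(85,255,255))
    v,u=np.where(m>0);p=world(c,u,v);k=(p[:,2]>120)&(p[:,2]<160)&(p[:,1]>300)&(p[:,1]<380);print(nm,k.sum(),p[k].mean(0).round(1),cv2.minAreaRect(p[k][:,:2].astype(np.float32)))
    (a,b,e,f)=(215,150,260,205) if nm=="top" else (260,180,305,255)
    v,u=np.mgrid[b:f,a:e];p=world(c,u,v).reshape(-1,3);p=p[(p[:,2]>125)&(p[:,2]<160)];print("white",p.mean(0).round(1))
    (a,b,e,f)=(290,170,395,235) if nm=="top" else (100,140,235,220)
    v,u=np.mgrid[b:f,a:e];p=world(c,u,v).reshape(-1,3);hsv=h[b:f,a:e].reshape(-1,3)
    w=p[(hsv[:,2]<60)&(p[:,2]>45)&(p[:,2]<62)&(abs(p[:,1]+184)<110)&(abs(p[:,0]-512)<75)]
    print("tray",cv2.minAreaRect(w[:,:2].astype(np.float32)))
E
```

```text
time_s: 11.45
ee_pos: [418.3, 374.1, 232.2]
ee_rot: [[-0.963, 0.268, -0.009], [0.268, 0.962, -0.048], [-0.004, -0.049, -0.999]]
contact_force: [-0.2, 0.4, -0.4]
width: 0.5
top 84 [548.  330.2 147.4] ((548.4417724609375, 330.46685791015625), (47.689125061035156, 16.459060668945312), 72.23902130126953)
white [537.1  98.9 146.4]
tray ((511.3743591308594, -185.6518096923828), (116.94638061523438, 157.23866271972656), 0.3373669385910034)
scene 132 [554.3 330.6 146.6] ((552.36962890625, 330.854248046875), (47.2642707824707, 17.062782287597656), 70.75332641601562)
white [542.7 101.  144.8]
tray ((515.70751953125, -185.20111083984375), (119.70072937011719, 155.0775909423828), 0.6365047693252563)
```

View pics/top5.png

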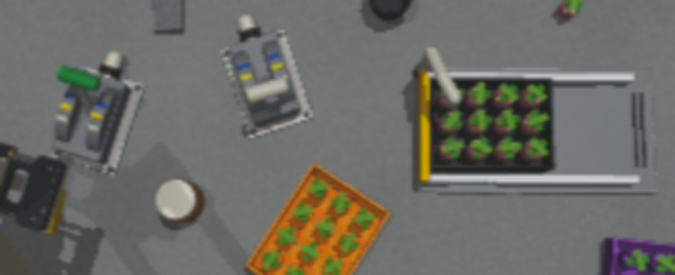

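View pics/scene5.png

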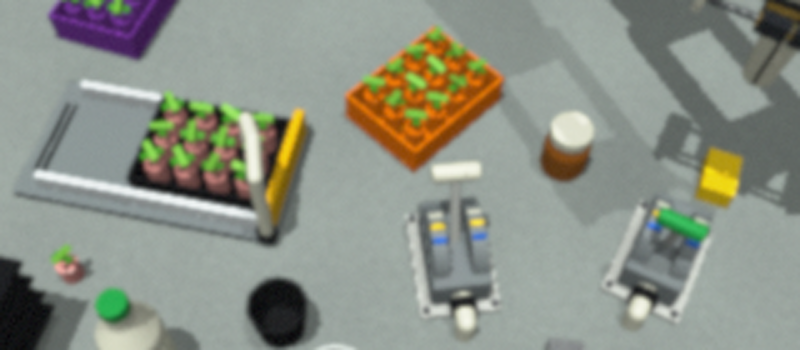

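```bash
python3 -c "
from station import job_done;print(job_done())"
```

```text
the job is handed in; nothing more can be done
None
```

I pushed the tray home against the yellow stop, then pushed the green lever past the trickle notch to its second stop, and handed the job in at about 11.5 s. No verdict was reported.

**Tray:** With the fingers closed, I slid it about 98 mm along the channel. The push force rose to 25 N and the tool stalled at the stop. Both camera views show the tray flat, with its front edge touching the stop. The measured centre is at y of about -185 to -186 mm, against an expected home position of about -184 mm. That difference is within measurement noise and the 5 mm allowed.

**Green lever:** The handle moved 67.6 mm in the top view and 68.5 mm in the scene view, out of 69 mm in all. It stayed there after I backed off.

**Everything else:** The white handle measured within 0.2 mm of where it started. The bystanders I could see in the last crops look unmoved, but I did not measure them again, and the brush and most of the measuring cup were outside those crops. The arm ended clear of everything, with about 0 N contact force.

**Force at the lever's stop:** When the lever reached its hard stop, the wrist force briefly read about 53 N: 41 N horizontally and 32 N vertically. The contact was through the fingertips and below the 120 N wrist limit. I backed off straight away.

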